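# Fit a painted panel into its frame and lock it with the turnbuttons

## Robot

A 6-joint arm with a two-finger parallel gripper is mounted at the origin on the work surface. World frame = base frame: x ahead of the robot, y to its left, z up, the work surface at z = 0. Lengths are in mm, angles in rad, forces in N, time in s.
With the tool pointing down it reaches from about 300 to 850 mm from the base axis. Payload 4.2 kg.
Tool frame: the origin (TCP) lies on the mounting face of the last link; the fingertips stand 191 mm ahead of it and the grasp point (between the pads) lies 172 mm ahead of it (nose_length is the distance from the TCP to the fingertips, in mm); z points along the fingers, y is the line along which they close (so a half turn about z gives the same grasp; the last joint's range is limited). The gripper opens to 91 mm and grips with 3 to 60 N. Pads are 32 mm wide; open, the fingers measure 118 mm over their backs; the gripper's body (76 mm by 178 mm) begins 60 mm behind the grasp point.
Start: joints at [1.08, 0.32, 1.565, -0, 1.257, -0.02], TCP at [260.816, 512.443, 404.776] pointing down, gripper open.
Joint ranges: [-3.11, 3.11], [-0.84, 2.01], [0.21, 2.61], [-1.34, 4.49], [0.05, 2.63], [-2.56, 2.56]. Speed limits (rad/s): [2.57, 2.57, 3.14, 3.14, 3.14, 3.14].

## Interface

Orientations are given as a rotation vector (axis times angle).
In Python, from cell import get_state, capture, finish_job, trace, nose_length gives the robot as it stands. The module is installed in compiled form; this text tells all that it offers.
- The arm moves only by the tool apply_moves, never from a script. Its argument "steps" is text: rows parted by semicolons, each of 6 numbers parted by spaces: the shift along the tool's x, y, z in units of 30 mm (1.0 is 30 mm), then the turn, a rotation vector about the tool's x, y, z in units of 8 degrees (1.0 is 8 degrees). A call has 1 to 12 rows; each row shifts and turns the commanded pose from where the row before left it, along the tool's axes as they then stand; what a row does not reach is not made up. A row lasts 1/8 s, in which the tool goes at most 62.5 mm and 10.7 degrees, less where a joint would pass 70% of its speed; a pose out of reach is approached as far as the arm can. A call is refused whole if a number of a shift passes 1 or a number of a turn 1, either way. A call with a gripper value outside its range is refused whole. "fingers" is the finger opening in mm, from 0 to 91.2, set as the call begins (left out, the last holds). The fingers move at their own pace and stop on an object; "force" is the grip in N (left out, the last holds). Time passes only in rows, so rows that do not move let the fingers close. It gives the time, the measured TCP pose, the force, the opening and the grip force at its end, in the units of the state.
- get_state(): the state, without advancing time (a new reading comes with each control period).
- capture(name): name is "side" or "top" or "wrist"; returns a dict with "color" (384x512x3 uint8, red, green, blue), "intrinsics" (3x3 intrinsics, pixels), "world_to_cam" (4x4, takes a point from world to camera coordinates). Camera axes: x right, y up, looking along -z (the intrinsics and any distortion apply to the point x, -y, -z); pixel columns grow to the right and rows downward; lengths in mm; the calibration is good to about 2 mm. A picture is of the moment at which its call begins. There is no depth.
- finish_job(): hands the job in; it is judged then, once.
Trained networks look in a picture, given as the dict that the camera call returned (one of the last four; its "shot" number tells which), for a name from the list of things; names that differ only in an ending like _2 or _b are one class to them, and where a whole thing is asked for, a point or a joint stands for the part that bears it (a point fixed in the world has none). Each returns a list of dicts, best first, with "p" (0 to 1); they miss things now and then, are a little off and sometimes report something else, mostly with a low value. They report only what shows in the picture. A call takes as long as a camera call.
- trace(picture, thing): "mask" (384x512 bool, what is visible of it) and "position" ([column, row] in pixels, amid what is visible of it).
The state is a dict: "time_s": time; "joints": joint angles; "joint_velocities": joint speeds; "tau": joint torques, N m; "ee_pos": TCP position; "eef_rot": TCP orientation; "ft_force": force on the tool from outside, world axes, zero at the start; "moment": the same for the moment, N m; "opening": finger opening in mm; "finger_force": force on a finger pad.
Only numpy, scipy, OpenCV 4.12 (cv2) and the standard library are available. Lean on these libraries where they do the work, as an engineer would, in place of code of your own. Each camera call takes 0.05 s, during which the arm holds its last target. There are 200 camera calls.

## Task

Of the two painted panels lying face down on the table, take the one that fits the empty frame on the sloping easel and lay it, bar side up, fully home in the frame's recess. Then swing both brass turnbuttons in so that they point squarely across the panel's edge and hold it in. Leave the other panel and the paint things on the table where they are.

Things in the scene. Friction and masses are not known exactly. Their poses are not given: they have to be found in the camera images.
- frame: Dark wooden frame, back side up, fixed on an easel sloping 27 degrees (rising away from the robot at yaw 0). Outside 175 x 215 x 20 mm, bars 35 wide. Recess 105 (x) x 145 (y) mm, 10 deep, a 10 mm yellow ledge round its floor. Origin: centre of the recess at ledge level; x up the slope, y left along it, z square out of it, towards the gripper. The frame's back face is z = 10 mm
- panel: The panel that fits: plywood 100 x 140 x 10 mm (x, y, z), about 0.15 kg, lying painted face down. Blue grip bar on the middle of its back: 60 mm long along y, 14 wide (x), from z = 10 to 34 mm. Origin: centre of the underside; z up through the bar. It fits either way round (half a turn makes no difference); fully home, its back is flush with the frame's back face
- turn_left (a joint): Angle (rad) of the brass turnbutton on the frame's left (+y) bar; pivot at frame (0, 90, 10) mm, axis frame z. 0: lever points squarely in across the panel (frame -y); 1.57: up the slope (frame +x), clear of the recess. Starts at 1.5 to 2.4, travels -0.5 to 2.7. It stays where it is left; about 0.04 N m (1.5 N at the pin) turns it
- turn_left_pin (a point): Middle of the upright round pin by which the left turnbutton is turned: 10 mm diameter, 32 mm from the pivot, from frame z = 17 to 37 mm (this point at 27). Lever 14 mm wide, reaching 40 mm from the pivot, at frame z = 12 to 17 mm: it passes 2 mm over a panel that is fully home, not over one that stands proud
- turn_right (a joint): Angle (rad) of the same kind of turnbutton on the right (-y) bar, mirrored: pivot at frame (0, -90, 10) mm. At 0 the lever points squarely in across the panel (towards frame +y); at 1.57 up the slope (frame +x); same start range, travel and stiffness
- turn_right_pin (a point): Middle of the round pin on the right turnbutton's lever; sizes as for the left one
- big_panel: The panel that is too big for the frame: 115 x 165 x 10 mm, with a yellow grip bar. Same make and axes. Leave it alone
- jar_orange: Orange paint jar with a black lid, 60 mm in diameter, 75 mm tall; origin at the centre of its underside. Leave it alone
- jar_white: Blue paint jar with a white lid, 68 mm in diameter, 70 mm tall; origin at the centre of its underside. Leave it alone
- bottle_red: Red paint bottle, 52 mm in diameter, 150 mm tall; origin at the centre of its underside. Leave it alone
- tape_roll: Yellow roll of tape lying flat, 90 mm in diameter, 25 mm tall. Leave it alone
- paintbrush: Paintbrush lying on the table behind the easel. Leave it alone

How it is judged:
By the outcome, as a careful person would: the job done as asked, in the order asked, and still so for the second after the job is handed in, with the robot touching nothing.
It also fails if it takes over 64 s, if anything falls off the work surface, if the arm or the gripper's body presses on something with over 40 N, if the wrist force passes 120 N, or if a joint passes its speed limit or range.

## Working session

There is one attempt and no reset: what is moved stays moved. The work goes in short steps, Python scripts to look and compute and a tool call to move; the robot and the scene stay as the last step left them, time stands still between calls to the robot, and variables do not carry over. Pictures are saved under pics/ and viewed, at most 10 in all, crops included, and the job is handed in when it is done.

Besides the shell and the picture viewer there is one more tool, called after "Emit:" as a command line: name --argument value ..., lists and objects as JSON in quotes. apply_moves: Moves the arm, as the interface text tells. Its arguments: {"type":"object","properties":{"steps":{"type":"string"},"fingers":{"type":"number"},"force":{"type":"number"}},"required":["steps"]}

```bash
mkdir -p pics
cat > h.py <<'E'
import numpy as np, cv2, pickle
from scipy.spatial.transform import Rotation as R
from scipy.optimize import least_squares
from cell import *
def proj(c,P):
    P=np.atleast_2d(P); T=np.array(c['world_to_cam']); q=P@T[:3,:3].T+T[:3,3]; q=q*[1,-1,-1]
    u=q@np.array(c['intrinsics']).T; return u[:,:2]/u[:,2:]
def ray(c,uv):
    T=np.array(c['world_to_cam']); d=np.linalg.inv(c['intrinsics'])@[uv[0],uv[1],1]; d=d*[1,-1,-1]
    d=T[:3,:3].T@d; o=-T[:3,:3].T@T[:3,3]; return o,d/np.linalg.norm(d)
def tri(rs):
    A=0;b=0
    for o,d in rs:
        M=np.eye(3)-np.outer(d,d);A=A+M;b=b+M@o
    return np.linalg.solve(A,b)
E
python3 - <<'E'
from h import *
s=get_state();print(s['ee_pos'],s['eef_rot'],nose_length() if callable(nose_length) else nose_length)
ims=[]
for n in ['side','top','wrist']:
    c=capture(n);ims.append(c['color']);print(n,[k for k in c],np.round(ray(c,(256,192)),2).tolist())
    for t in ['frame','panel','big_panel','turn_left','turn_left_pin','turn_right','turn_right_pin','jar_orange','jar_white','bottle_red']:
        r=trace(c,t); 
        if r: print(t,round(r[0]['p'],2),np.round(r[0]['position']),r[0]['mask'].sum())
    pickle.dump(c,open(n+'0.pkl','wb'))
cv2.imwrite('pics/a.png',cv2.resize(ims[0],(800,600))[:,:,::-1]);cv2.imwrite('pics/b.png',cv2.resize(ims[1],(800,600))[:,:,::-1])
E
```

```text
[260.73318222 512.29512918 403.91253318] [-7.32590531e-01 -3.05451310e+00  2.74808019e-03] 190.8
side ['color', 'intrinsics', 'world_to_cam', 'shot'] [[-19.77, 1270.72, 1069.12], [0.36, -0.72, -0.59]]
panel 0.89 [278. 239.] 220
big_panel 0.65 [228. 236.] 1362
jar_orange 0.86 [230. 179.] 357
bottle_red 0.74 [200. 196.] 522
top ['color', 'intrinsics', 'world_to_cam', 'shot'] [[351.24, 37.35, 1469.7], [0.17, 0.01, -0.98]]
panel 0.56 [206. 247.] 1358
big_panel 0.68 [204. 193.] 1744
turn_left 0.62 [357. 229.] 97
turn_right 0.38 [359. 228.] 59
turn_right_pin 0.52 [360. 156.] 546
jar_orange 0.74 [202. 194.] 1760
jar_white 0.85 [392. 254.] 444
bottle_red 0.64 [223. 148.] 325
wrist ['color', 'intrinsics', 'world_to_cam', 'shot'] [[193.53, 546.92, 385.47], [0.23, -0.12, -0.96]]
panel 0.9 [149. 341.] 359
```

View pics/a.png

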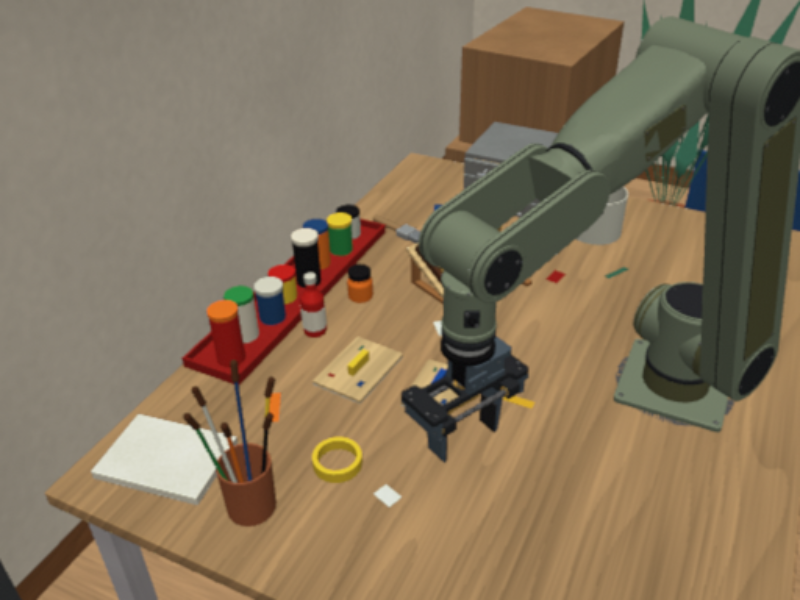

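View pics/b.png

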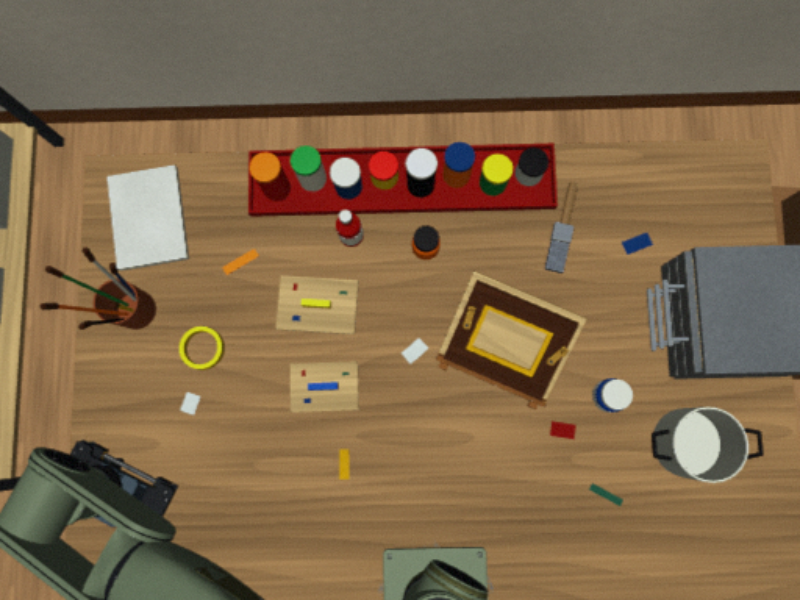

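The top view shows the blue-bar panel at (207,247) in camera pixels and the frame around (328,216), yawed clockwise. Both levers point roughly up the slope, and nothing blocks the panel. Next I work out coarse poses from the top view.

```bash
cat >> h.py <<'E'
def bar(c,lo,hi,roi=None):
    h=cv2.cvtColor(np.ascontiguousarray(c['color']),cv2.COLOR_RGB2HSV); m=cv2.inRange(h,lo,hi)
    if roi: k=np.zeros_like(m);k[roi[1]:roi[3],roi[0]:roi[2]]=1;m=m*k
    n,l,st,ce=cv2.connectedComponentsWithStats(m); i=1+np.argmax(st[1:,4]); return l==i,st[i]
def atz(c,uv,z):
    o,d=ray(c,uv); return o+d*(z-o[2])/d[2]
def plan(p0,r0,p1,r1,n):
    """n equal rows from pose 0 to pose 1; prints the row and the end after rounding"""
    R0=R.from_rotvec(r0);w=(R0.inv()*R.from_rotvec(r1)).as_rotvec()/n
    S=sum((R.from_rotvec(k*w).as_matrix() for k in range(n)),np.zeros((3,3)))
    s=np.linalg.solve(R0.as_matrix()@S,np.array(p1)-p0)
    row=np.round(np.r_[s/30,np.rad2deg(w)/8],3); print(n,'x',*row)
    return row
def sim(p0,r0,rows):
    p=np.array(p0,float);r=R.from_rotvec(r0)
    for q in rows:
        p=p+r.apply(np.array(q[:3])*30);r=r*R.from_rotvec(np.deg2rad(np.array(q[3:])*8))
    return p,r.as_rotvec()
def down(psi):
    """tool z down, tool y (closing line) at world angle psi"""
    y=np.array([np.cos(psi),np.sin(psi),0]);z=np.array([0,0,-1.]);x=np.cross(y,z)
    return R.from_matrix(np.c_[x,y,z]).as_rotvec()
def framefit(data,x0,fix=()):
    """data: list of (cam, framepoints Nx3, pixels Nx2); x=[x,y,z,yaw]"""
    def fp(x,P):
        return (R.from_euler('z',x[3])*R.from_euler('y',-27,degrees=True)).apply(P)+x[:3]
    f=lambda x:np.concatenate([(proj(c,fp(x,P))-U).ravel() for c,P,U in data])
    s=least_squares(f,x0,loss='soft_l1',x_scale=[1,1,1,.01]);return s.x,s.fun,fp
E
python3 - <<'E'
from h import *
c=pickle.load(open('top0.pkl','rb'))
m,st=bar(c,(100,120,80),(130,255,255),(170,225,245,270)); ys,xs=np.nonzero(m); print(st)
(cx,cy),wh,a=cv2.minAreaRect(np.c_[xs,ys].astype(np.float32));print('bar',cx,cy,wh,a,atz(c,(cx,cy),34))
P=np.array([[cx-9.3*0,cy]])
# frame: rough corners from viewed picture (x0.64): recess corners and outer back-face corners
U=np.array([[481,304],[553,327],[540,376],[468,351]])*.64
h=10
P=np.array([[52.5,72.5,10],[52.5,-72.5,10],[-52.5,-72.5,10],[-52.5,72.5,10]]); P[:,2]=0
x,f,fp=framefit([(c,P,U)],[600,-150,100,-.35]);print(x,np.round(f,1))
s=get_state();w=pickle.load(open('wrist0.pkl','rb'));r=R.from_rotvec(s['eef_rot'])
o,d=ray(w,(256,192));print('cam in tool',r.inv().apply(o-s['ee_pos']),r.inv().apply(d))
print('tooly ang',np.degrees(np.arctan2(*r.apply([0,1,0])[[1,0]])))
# panel axis angle
pc=cv2.minAreaRect(np.c_[xs,ys].astype(np.float32));b=cv2.boxPoints(pc);W=[atz(c,q,34)[:2] for q in b];print(np.round(W,1).tolist())
E
```

```text
[197 245  19   5  77]
bar 206.0 247.0 (4.0, 18.0) 90.0 [428.19781928 218.46661825  34.        ]
[ 5.06848062e+02 -1.58833713e+02  9.86563649e+01 -3.25146609e-01] [ 1.   0.3  1.2 -0.3 -1.8 -0.9 -0.8  1.1]
cam in tool [75.620814    0.20405949 19.32672785] [-0.2637944  -0.00422423  0.96456968]
tooly ang 63.02454779247539
[[435.1, 247.2], [433.9, 189.8], [421.3, 189.8], [422.5, 247.2]]
```

Run:
```python
from h import *
p0=[260.816,512.443,404.776];r0=get_state()['eef_rot']
q=plan(p0,r0,[428,218,400],down(0),12); q=np.round(q,2); print(q,sim(p0,r0,[q]*12))
```

```text
12 x -0.986 -0.078 0.013 0.0 -0.0 0.657
[-0.99 -0.08  0.01  0.   -0.    0.66] (array([427.41284944, 216.35499121, 401.14192339]), array([-2.22789374e+00, -2.21488803e+00, -2.61143334e-04]))
```

Emit:
apply_moves --steps "-0.99 -0.08 0.01 0 0 0.66;-0.99 -0.08 0.01 0 0 0.66;-0.99 -0.08 0.01 0 0 0.66;-0.99 -0.08 0.01 0 0 0.66;-0.99 -0.08 0.01 0 0 0.66;-0.99 -0.08 0.01 0 0 0.66;-0.99 -0.08 0.01 0 0 0.66;-0.99 -0.08 0.01 0 0 0.66;-0.99 -0.08 0.01 0 0 0.66;-0.99 -0.08 0.01 0 0 0.66;-0.99 -0.08 0.01 0 0 0.66;-0.99 -0.08 0.01 0 0 0.66" --fingers 60 --force 30

```text
time_s: 3.15
ee_pos: [427.5, 215.4, 401.2]
eef_rot: [2.231, 2.211, 0.001]
ft_force: [0.2, 0.0, 0.5]
opening: 60.2
finger_force: 0.0
```

Run:
```python
from h import *
s=get_state();c=capture('wrist');pickle.dump(c,open('w1.pkl','wb'));cs=capture('side');pickle.dump(cs,open('s1.pkl','wb'))
print(np.round(c['intrinsics'],0).tolist())
for n,k in (('w',c),('s',cs)):
  for t in ['panel','frame','turn_left','turn_right','turn_left_pin','turn_right_pin']:
    r=trace(k,t)
    if r: print(n,t,r[0]['p'],r[0]['position'],r[0]['mask'].sum())
m,st=bar(c,(100,120,60),(130,255,255));ys,xs=np.nonzero(m);rc=cv2.minAreaRect(np.c_[xs,ys].astype(np.float32));print(st,rc)
print(np.round([atz(c,q,34) for q in cv2.boxPoints(rc)],1).tolist(),atz(c,rc[0],34))
F=[507,-159,99];yaw=-.325
Rf=R.from_euler('z',yaw)*R.from_euler('y',-27,degrees=True)
fx,fy,fz=Rf.as_matrix().T
T=R.from_matrix(np.c_[fy,fx,-fz]);p1=np.array(F)+340*fz+0*fx; print(p1)
q=plan(s['ee_pos'],s['eef_rot'],p1,T.as_rotvec(),12);q=plan(s['ee_pos'],s['eef_rot'],p1,T.as_rotvec(),15)
cv2.imwrite('pics/c.png',c['color'][:,:,::-1])
```

```text
[[340.0, 0.0, 258.0], [0.0, 340.0, 193.0], [0.0, 0.0, 1.0]]
w panel 0.74 [259.7, 163.2] 11261
w turn_left_pin 0.44 [256.1, 160.6] 11356
s frame 0.62 [317.9, 169.2] 875
s turn_right_pin 0.38 [317.6, 148.5] 43
[252 143  13  55 621] ((258.31561279296875, 169.99169921875), (54.24436950683594, 11.364485740661621), 88.49256896972656)
[[422.1, 248.1, 34.0], [433.7, 248.3, 34.0], [435.0, 190.7, 34.0], [422.9, 190.5, 34.0]] [428.42085187 220.04586472  34.        ]
[ 360.72369487 -109.71252721  401.94221822]
12 x -0.925 -0.047 -0.001 -0.279 -0.045 0.185
15 x -0.74 -0.035 -0.0 -0.223 -0.036 0.148
```

View pics/c.png

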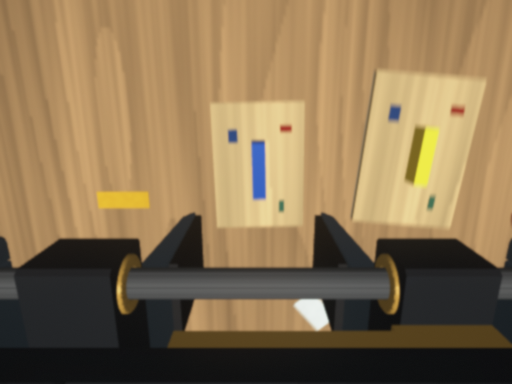

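Run:
```python
from h import *
s=get_state()
F=np.array([507,-159,99.]);yaw=-.325
Rf=R.from_euler('z',yaw)*R.from_euler('y',-27,degrees=True)
fx,fy,fz=Rf.as_matrix().T
T=R.from_matrix(np.c_[fy,fx,-fz]).as_rotvec();B=F-75*fy+390*fz
A=F-75*fy+[0,0,390];D=down(yaw)
q=np.round(plan(s['ee_pos'],s['eef_rot'],A,D,18),2);p,r=sim(s['ee_pos'],s['eef_rot'],[q]*18);print(A,p)
q=plan(p,r,B,T,8);print(B)
```

```text
18 x -0.805 0.232 -0.163 -0.0 -0.0 0.127
[ 483.05184106 -230.07380448  489.        ] [ 481.13642578 -227.63182428  487.46700783]
8 x -0.01 -0.753 0.018 -0.422 0.001 -0.006
[ 315.26431458 -173.53817393  446.49254443]
```

Emit:
apply_moves --steps "-0.8 0.23 -0.16 0 0 0.13;-0.8 0.23 -0.16 0 0 0.13;-0.8 0.23 -0.16 0 0 0.13;-0.8 0.23 -0.16 0 0 0.13;-0.8 0.23 -0.16 0 0 0.13;-0.8 0.23 -0.16 0 0 0.13;-0.8 0.23 -0.16 0 0 0.13;-0.8 0.23 -0.16 0 0 0.13;-0.8 0.23 -0.16 0 0 0.13;-0.8 0.23 -0.16 0 0 0.13;-0.8 0.23 -0.16 0 0 0.13;-0.8 0.23 -0.16 0 0 0.13"

```text
time_s: 5.35
ee_pos: [479.3, -79.0, 458.9]
eef_rot: [-2.456, -1.959, -0.0]
ft_force: [0.2, -0.7, 0.2]
opening: 59.6
finger_force: 0.0
```

Emit:
apply_moves --steps "-0.8 0.23 -0.16 0 0 0.13;-0.8 0.23 -0.16 0 0 0.13;-0.8 0.23 -0.16 0 0 0.13;-0.8 0.23 -0.16 0 0 0.13;-0.8 0.23 -0.16 0 0 0.13;-0.8 0.23 -0.16 0 0 0.13;0 0 0 0 0 0"

```text
time_s: 6.22
ee_pos: [480.9, -229.1, 487.6]
eef_rot: [2.56, 1.82, 0.0]
ft_force: [-1.2, 0.8, -0.4]
opening: 59.9
finger_force: 0.0
```

Run:
```python
from h import *
c=capture('wrist');pickle.dump(c,open('wA.pkl','wb'));print(get_state()['ee_pos'],get_state()['time_s'])
for t in ['frame','turn_left','turn_right','turn_left_pin','turn_right_pin']:
    r=trace(c,t)
    if r: print(t,r[0]['p'],r[0]['position'],r[0]['mask'].sum())
```

```text
[ 480.88615545 -228.21301391  487.32802787] 6.275
frame 0.62 [296.7, 93.2] 21576
turn_left 0.76 [273.4, 6.6] 621
turn_right 0.57 [258.6, 189.0] 602
turn_left_pin 0.62 [277.0, 3.8] 624
turn_right_pin 0.93 [256.9, 186.6] 608
```

Emit:
apply_moves --steps "-0.01 -0.75 0.02 -0.42 0 0;-0.01 -0.75 0.02 -0.42 0 0;-0.01 -0.75 0.02 -0.42 0 0;-0.01 -0.75 0.02 -0.42 0 0;-0.01 -0.75 0.02 -0.42 0 0;-0.01 -0.75 0.02 -0.42 0 0;-0.01 -0.75 0.02 -0.42 0 0;-0.01 -0.75 0.02 -0.42 0 0;0 0 0 0 0 0"

```text
time_s: 7.65
ee_pos: [314.6, -172.5, 446.0]
eef_rot: [2.228, 1.588, 0.379]
ft_force: [0.1, 0.1, -0.2]
opening: 60.0
finger_force: 0.0
```

Run:
```python
from h import *
c=capture('wrist');pickle.dump(c,open('wB.pkl','wb'));print(get_state()['ee_pos'],get_state()['time_s'])
for t in ['frame','turn_left','turn_right','turn_left_pin','turn_right_pin']:
    r=trace(c,t)
    if r: print(t,r[0]['p'],r[0]['position'],r[0]['mask'].sum())
a=pickle.load(open('wA.pkl','rb'))['color'][:230,120:400];b=c['color'][:230,120:400]
cv2.imwrite('pics/d.png',cv2.resize(np.vstack([a]),None,fx=2.5,fy=2.5)[:,:,::-1]);cv2.imwrite('pics/e.png',cv2.resize(b,None,fx=2.5,fy=2.5)[:,:,::-1])
```

```text
[ 315.73555365 -173.13211868  446.76799272] 7.7
frame 0.91 [287.8, 94.6] 22371
turn_left 0.56 [270.9, 6.0] 708
turn_right 0.89 [254.8, 187.2] 564
turn_left_pin 0.8 [271.5, 3.4] 714
turn_right_pin 0.82 [253.8, 185.8] 542
```

View pics/d.png

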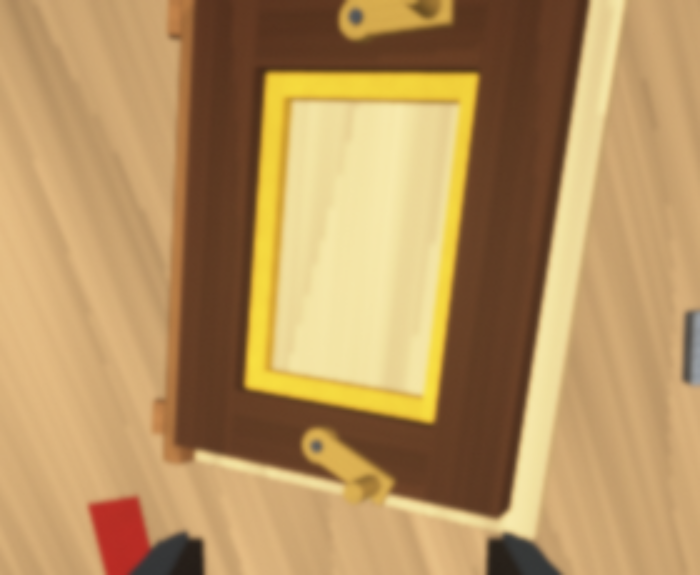

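View pics/e.png

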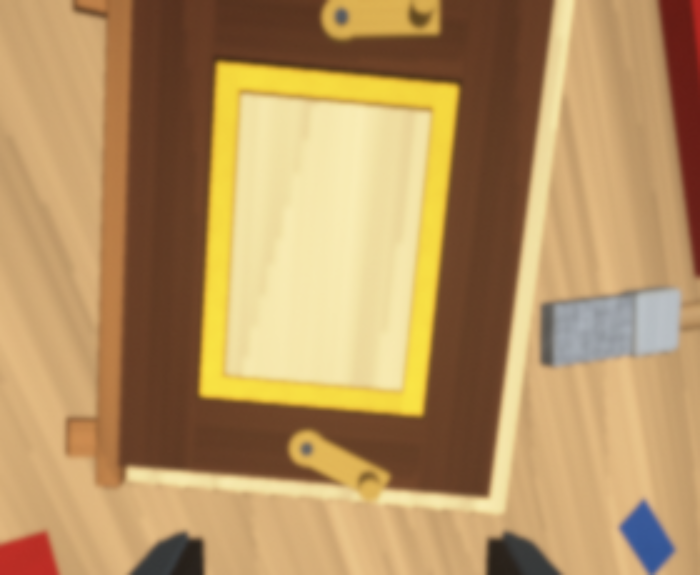

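Both views show the yellow ledge clearly. In B its outer corners are at about (207,25), (304,33), (290,166) and (200,158) in full-image pixels. The left lever points about up the slope and the right one up and outwards. Next I fit the frame pose from both views.

```bash
cat >> h.py <<'E'
def quad(cnt,g):
    """refine rough quad g by line fits to contour points"""
    cnt=cnt.reshape(-1,2).astype(float);L=[]
    for i in range(4):
        a,b=g[i],g[(i+1)%4];d=(b-a)/np.linalg.norm(b-a);t=(cnt-a)@d;e=abs((cnt-a)@[-d[1],d[0]])
        k=(e<3)&(t>6)&(t<np.linalg.norm(b-a)-6)
        v=cv2.fitLine(cnt[k].astype(np.float32),cv2.DIST_HUBER,0,.01,.01).ravel();L.append(np.cross([v[2],v[3],1],[v[2]+v[0],v[3]+v[1],1]))
    q=[np.cross(L[i-1],L[i]) for i in range(4)];return np.array([x[:2]/x[2] for x in q])
E
cat > fr.py <<'E'
from h import *
tr=lambda l:(np.array(l)+.5)/2.5-.5+[120,0]
def rects(c,go,gi):
    h=cv2.cvtColor(np.ascontiguousarray(c['color']),cv2.COLOR_RGB2HSV)
    big=cv2.resize(h,None,fx=4,fy=4,interpolation=cv2.INTER_LINEAR)
    m=cv2.inRange(big,(20,165,150),(32,255,255))
    cs,_=cv2.findContours(m,cv2.RETR_CCOMP,cv2.CHAIN_APPROX_NONE)
    pts=(np.vstack([x.reshape(-1,2) for x in cs if len(x)>200])+.5)/4-.5
    return quad(pts,tr(go)),quad(pts,tr(gi))
A=pickle.load(open('wA.pkl','rb'));B=pickle.load(open('wB.pkl','rb'))
oA,iA=rects(A,[(265,72),(479,73),(435,422),(245,387)],[(288,100),(460,103),(424,397),(273,370)])
oB,iB=rects(B,[(217,62),(460,84),(424,415),(200,396)],[(241,93),(432,110),(402,391),(226,375)])
q=lambda a,b:np.array([[a,b,0],[a,-b,0],[-a,-b,0],[-a,b,0]],float)
# image order: TL=(-x,+y) TR=(+x,+y) BR=(+x,-y) BL=(-x,-y)
o=lambda a,b:np.array([[-a,b,0],[a,b,0],[a,-b,0],[-a,-b,0]],float)
for D in ([(A,o(42.5,62.5),iA)],[(B,o(42.5,62.5),iB)],[(A,o(42.5,62.5),iA),(B,o(42.5,62.5),iB)],[(A,o(42.5,62.5),iA),(B,o(42.5,62.5),iB),(B,o(52.5,72.5),oB)]):
    x,f,fp=framefit(D,[507,-159,99,-.325]);print(np.round(x,3),np.round(f,1))
t=pickle.load(open('top0.pkl','rb'))
print(np.round(proj(t,fp(x,o(52.5,72.5))),1).tolist())
Rf=(R.from_euler('z',x[3])*R.from_euler('y',-27,degrees=True)).as_matrix()
def onp(c,uv,z):
    ro,d=ray(c,uv);a=Rf.T@(ro-x[:3]);b=Rf.T@d;return a+b*(z-a[2])/b[2]
for n,c,P in (('A',A,[(356,16),(315,446),(446,10),(390,487)]),('B',B,[(341,17),(306,448),(440,18),(380,487)])):
    print(n,[np.round(onp(c,tr(u),17),1).tolist() for u in P])
np.save('frame.npy',x)
E
python3 fr.py
```

```text
[ 5.11384e+02 -1.58827e+02  6.61520e+01 -4.32000e-01] [-0.7  0.3  0.6  0.3  0.5 -0.2 -0.5 -0.5]
[ 5.09262e+02 -1.58765e+02  7.04740e+01 -4.33000e-01] [ 0.2 -0.1 -0.2 -0.2 -0.3  0.2  0.3  0.2]
[ 5.10961e+02 -1.58976e+02  6.75110e+01 -4.32000e-01] [-1.1  0.4  0.4  0.3  0.3  0.2 -0.9 -0.1  0.7  0.1 -0.4 -0.1 -0.3 -0.6
  0.9 -0.5]
[ 5.10457e+02 -1.58752e+02  6.85040e+01 -4.33000e-01] [-1.6  0.2  0.   0.1 -0.1  0.3 -1.4 -0.   0.5 -0.1 -0.3 -0.3 -0.3 -0.5
  0.7 -0.4  0.7  0.8 -0.2  0.6 -0.  -0.5  1.  -0.4]
[[297.3, 222.7], [310.1, 193.5], [353.8, 212.0], [339.8, 241.0]]
A [[-1.6, 90.9, 17.0], [-2.5, -90.2, 17.0], [37.5, 92.2, 17.0], [37.3, -101.6, 17.0]]
B [[-0.4, 90.2, 17.0], [-0.7, -90.0, 17.0], [40.0, 93.4, 17.0], [34.8, -105.2, 17.0]]
```

```bash
cat >> fr.py <<'E'
print('---');I=o(42.5,62.5);O=o(52.5,72.5);PV=np.array([[0,90,17.],[0,-90,17]])
pA=tr([(356,16),(315,446)]);pB=tr([(341,17),(306,448)])
C={'B':[(B,I,iB),(B,O,oB),(B,PV,pB)],'A':[(A,I[1:3],iA[1:3]),(A,O[[0,3]],oA[[0,3]]),(A,PV,pA)]}
for k in (['B'],['A'],['A','B']):
    x,f,fp=framefit(sum([C[i] for i in k],[]),x);print(np.round(x,3),np.round(f,1))
x0=x
# with top: outer rim pixels by eye
m=cv2.inRange(cv2.cvtColor(np.ascontiguousarray(t['color']),cv2.COLOR_RGB2HSV),(22,170,150),(32,255,255))[180:260,280:380]
ys,xs=np.nonzero(m);print('top yellow',cv2.boxPoints(cv2.minAreaRect(np.c_[xs+280,ys+180].astype(np.float32))).round(1).tolist(),np.round(proj(t,fp(x,O)),1).tolist())
np.save('frame.npy',x)
Rf=(R.from_euler('z',x[3])*R.from_euler('y',-27,degrees=True)).as_matrix()
for n,c,P in (('A',A,[(356,16),(315,446),(446,10),(390,487)]),('B',B,[(341,17),(306,448),(440,18),(380,487)])):
    print(n,[np.round(onp(c,tr(u),17),1).tolist() for u in P])
E
python3 fr.py|sed -n '/---/,$p'
python3 - <<'E'
from h import *
s=get_state();print(s['ee_pos'],s['eef_rot'])
T=[428.4,219,230];q=np.round(plan(s['ee_pos'],s['eef_rot'],[428,180,330],down(0),15),2);print(sim(s['ee_pos'],s['eef_rot'],[q]*15))
E
```

```text
---
[ 5.09110e+02 -1.58407e+02  7.06120e+01 -4.34000e-01] [ 0.1 -0.5 -0.3 -0.5 -0.5 -0.   0.1 -0.1  0.2  0.4 -0.1  0.3 -0.2 -0.
  0.3 -0.   0.2 -0.3  0.2  0.6]
[ 5.09494e+02 -1.58009e+02  7.08450e+01 -4.35000e-01] [-0.7 -0.6 -1.1  0.4  0.3  0.1  0.1 -0.2  0.4 -0.1  0.7  0.3]
[ 5.09297e+02 -1.58253e+02  7.04620e+01 -4.34000e-01] [-0.8 -0.2 -1.2  0.6  0.2  0.5  0.1  0.   0.2  0.4  0.6  0.5  0.2 -0.7
 -0.3 -0.6 -0.5 -0.2  0.1 -0.3  0.3  0.2 -0.1  0.2 -0.2 -0.2  0.3 -0.2
  0.3 -0.5  0.2  0.4]
top yellow [[298.1000061035156, 222.89999389648438], [310.20001220703125, 194.5], [358.5, 215.1999969482422], [346.29998779296875, 243.60000610351562]] [[297.2, 222.9], [310.1, 193.8], [353.8, 212.4], [339.7, 241.4]]
A [[-0.3, 90.3, 17.0], [-0.8, -89.6, 17.0], [38.5, 91.7, 17.0], [38.7, -100.8, 17.0]]
B [[-0.2, 89.6, 17.0], [-0.2, -89.5, 17.0], [40.0, 92.8, 17.0], [35.0, -104.6, 17.0]]
[ 316.82758065 -173.81926301  446.87820631] [2.22649826 1.58737992 0.37950128]
15 x 0.828 0.041 0.27 0.222 0.037 -0.156
(array([426.44511644, 181.45274482, 330.27301059]), array([2.20920809, 2.23196204, 0.00806953]))
```

```bash
cat >> h.py <<'E'
START=([260.816,512.443,404.776],[-7.32590531e-01,-3.05451310e+00,2.74808019e-03])
def cmd():
    """commanded pose from log.txt: lines 'n row'"""
    p,r=START
    for l in open('log.txt'):
        v=[float(x) for x in l.split()]; 
        if v: p,r=sim(p,r,[v[1:]]*int(v[0]))
    return p,r
E
cat > log.txt <<'E'
12 -0.99 -0.08 0.01 0 0 0.66
18 -0.8 0.23 -0.16 0 0 0.13
8 -0.01 -0.75 0.02 -0.42 0 0
E
python3 - <<'E'
from h import *
p,r=cmd();print(p,r,[np.round(get_state()['ee_pos'],1).tolist()for i in range(3)])
q=np.round(plan(p,r,[428,160,320],down(.018),15),2);print(*q,sim(p,r,[q]*15))
E
```

```text
[ 316.02009641 -173.44713404  447.61048923] [2.22625311 1.58710507 0.3769342 ] [[316.8, -173.8, 446.9], [316.8, -173.8, 446.9], [316.8, -173.8, 446.9]]
15 x 0.784 0.051 0.296 0.221 0.04 -0.164
0.78 0.05 0.3 0.22 0.04 -0.16 (array([429.28820129, 157.91431722, 318.80911237]), array([2.20951087, 2.23118678, 0.00521724]))
```

Emit:
apply_moves --steps "0.78 0.05 0.3 0.22 0.04 -0.16;0.78 0.05 0.3 0.22 0.04 -0.16;0.78 0.05 0.3 0.22 0.04 -0.16;0.78 0.05 0.3 0.22 0.04 -0.16;0.78 0.05 0.3 0.22 0.04 -0.16;0.78 0.05 0.3 0.22 0.04 -0.16;0.78 0.05 0.3 0.22 0.04 -0.16;0.78 0.05 0.3 0.22 0.04 -0.16;0.78 0.05 0.3 0.22 0.04 -0.16;0.78 0.05 0.3 0.22 0.04 -0.16;0.78 0.05 0.3 0.22 0.04 -0.16;0.78 0.05 0.3 0.22 0.04 -0.16"

```text
time_s: 9.45
ee_pos: [421.6, 89.4, 345.1]
eef_rot: [2.227, 2.104, 0.089]
ft_force: [0.0, 0.2, 0.5]
opening: 59.9
finger_force: 0.0
```

Emit:
apply_moves --steps "0.78 0.05 0.3 0.22 0.04 -0.16;0.78 0.05 0.3 0.22 0.04 -0.16;0.78 0.05 0.3 0.22 0.04 -0.16;0 0 0 0 0 0"

```text
time_s: 9.95
ee_pos: [430.1, 159.3, 317.6]
eef_rot: [2.208, 2.234, 0.006]
ft_force: [-0.3, -0.0, -0.4]
opening: 60.1
finger_force: 0.0
```

```bash
echo "15 0.78 0.05 0.3 0.22 0.04 -0.16" >> log.txt
cat > pf.py <<'E'
from h import *
from itertools import product
c=capture('wrist');pickle.dump(c,open('w2.pkl','wb'));w1=pickle.load(open('w1.pkl','rb'))
s=get_state();print(s['time_s'],np.round(s['ee_pos'],1),cmd())
D=[]
for k in (w1,c):
    r=[x for x in trace(k,'panel')] if k is c else None
    if r: print('trace',r[0]['p'],r[0]['position'],r[0]['mask'].sum())
    m,st=bar(k,(100,120,60),(130,255,255));print(st)
    ys,xs=np.nonzero(m)
    g=cv2.boxPoints(cv2.minAreaRect(np.c_[xs,ys].astype(np.float32)));D.append((k,m,g));print(np.round(g,1).tolist(),[np.round(atz(k,u,34),1).tolist() for u in g])
# silhouette of bar box: fit x,y,z,yaw by convex hull overlap of extreme supports
V=np.array(list(product([-7,7],[-30,30],[10,34])),float)
dirs=np.array([[np.cos(a),np.sin(a)] for a in np.linspace(0,2*np.pi,24,endpoint=False)])
def f(x):
    P=R.from_euler('z',x[3]).apply(V)+x[:3];e=[]
    for k,m,g in D:
        ys,xs=np.nonzero(m);U=np.c_[xs,ys]+0.;Q=proj(k,P)
        e.append((Q@dirs.T).max(0)-((U@dirs.T).max(0)+.5*np.abs(dirs).max(1)*0.6))
    return np.concatenate(e)
s=least_squares(f,[428,219,0,.018],loss='soft_l1',x_scale=[1,1,1,.01]);print('panel',np.round(s.x,3),np.abs(s.fun).max(),np.abs(s.fun).mean())
np.save('panel.npy',s.x);cv2.imwrite('pics/f.png',c['color'][:,:,::-1])
E
python3 pf.py
```

```text
10.0 [429.9 158.6 317.9] (array([429.28820129, 157.91431722, 318.80911237]), array([2.20951087, 2.23118678, 0.00521724]))
[252 143  13  55 621]
[[251.89999389648438, 143.0], [263.29998779296875, 142.6999969482422], [264.70001220703125, 197.0], [253.3000030517578, 197.3000030517578]] [[422.1, 248.1, 34.0], [433.7, 248.3, 34.0], [435.0, 190.7, 34.0], [422.9, 190.5, 34.0]]
trace 0.58 [254.1, 109.9] 20790
[ 247   80   17   79 1285]
[[247.0, 80.0], [263.0, 80.0], [263.0, 158.0], [247.0, 158.0]] [[422.1, 249.4, 34.0], [433.9, 249.5, 34.0], [434.8, 191.3, 34.0], [422.2, 191.2, 34.0]]
panel [ 4.28294e+02  2.18932e+02 -1.15400e+01  1.00000e-02] 4.533119864692466 1.4470104604233025
```

View pics/f.png

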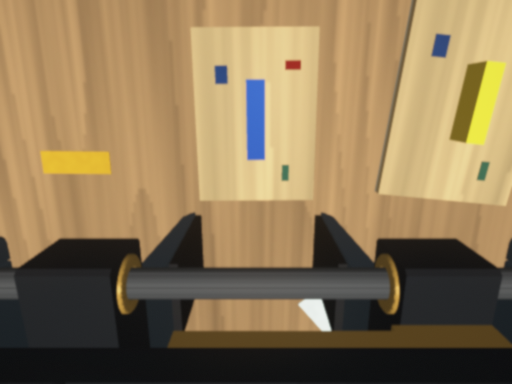

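The panel outline is at (192,27), (320,26), (316,200) and (200,200), with the bar at (255,120). I cross-check the two against each other.

Run:
```python
from h import *
w1=pickle.load(open('w1.pkl','rb'));w2=pickle.load(open('w2.pkl','rb'))
for c,g in ((w1,[(211,103),(304,101),(303,227),(217,228)]),(w2,[(192,27),(320,26),(316,200),(200,200)])):
    h=cv2.cvtColor(np.ascontiguousarray(c['color']),cv2.COLOR_RGB2GRAY);h=cv2.Canny(h,40,90);ys,xs=np.nonzero(h)
    q=quad(np.c_[xs,ys],np.array(g,float));W=np.array([atz(c,u,10) for u in q])[:,:2]
    print(np.round(q,1).tolist(),W.round(1).tolist(),W.mean(0),np.linalg.norm(W-np.roll(W,1,0),axis=1).round(1))
    e=[np.degrees(np.arctan2(*(W[a]-W[b])))for a,b in((0,3),(1,2))];print(e)
# triangulated height from bar centre & panel centre
b=[ray(w1,(258.3,170)),ray(w2,(255,119))];print(tri(b))
```

```text
[[209.3, 102.7], [304.3, 100.2], [302.6, 225.7], [216.6, 227.2]] [[377.2, 288.1], [477.7, 289.7], [479.6, 148.5], [379.1, 147.5]] [428.39536662 218.44821685] [140.6 100.5 141.3 100.6]
[np.float64(-0.7643043001351392), np.float64(-0.7735554078026943)]
[[189.8, 26.0], [319.2, 26.0], [312.7, 200.0], [199.2, 200.0]] [[376.9, 289.9], [477.4, 291.2], [479.9, 150.3], [379.4, 149.3]] [428.41513226 220.17220095] [140.7 100.5 140.9 100.5]
[np.float64(-1.0102398376458008), np.float64(-1.030013598317076)]
[428.33323581 221.5984715   41.66296118]
```

Run:
```python
from h import *
p,r=cmd()
q=np.round(plan(p,r,[428.4,219.5,230],down(.016),6),2);print(*q);p,r=sim(p,r,[q]*6);print(p,r)
q=np.round(plan(p,r,[428.4,219.5,205.5],down(.016),3),2);print(*q);p,r=sim(p,r,[q]*3);print(p,r,down(.016))
```

```text
6 x 0.342 -0.002 0.494 0.004 -0.002 -0.007
0.34 -0.0 0.49 0.0 -0.0 -0.01
[428.7774684  219.22366273 230.68668612] [2.2001358  2.24041245 0.00520729]
3 x 0.003 -0.005 0.28 0.008 -0.003 0.005
0.0 -0.0 0.28 0.01 -0.0 0.0
[428.82813252 219.25586572 205.486774  ] [-2.20020586e+00 -2.24048961e+00 -5.14987298e-04] [2.20359904 2.23914173 0.        ]
```

Emit:
apply_moves --steps "0.34 0 0.49 0 0 -0.01;0.34 0 0.49 0 0 -0.01;0.34 0 0.49 0 0 -0.01;0.34 0 0.49 0 0 -0.01;0.34 0 0.49 0 0 -0.01;0.34 0 0.49 0 0 -0.01;0 0 0.28 0.01 0 0;0 0 0.28 0.01 0 0;0 0 0.28 0.01 0 0;0 0 0 0 0 0"

```text
time_s: 11.3
ee_pos: [428.9, 219.3, 204.7]
eef_rot: [-2.2, -2.239, -0.002]
ft_force: [-0.3, 0.1, 0.1]
opening: 60.0
finger_force: 0.0
```

Emit:
apply_moves --steps "0 0 0 0 0 0;0 0 0 0 0 0;0 0 0 0 0 0;0 0 0 0 0 0;0 0 0 0 0 0" --fingers 5 --force 30

```text
time_s: 11.92
ee_pos: [429.0, 219.6, 205.2]
eef_rot: [-2.2, -2.24, -0.003]
ft_force: [-0.1, -0.3, -0.9]
opening: 13.8
finger_force: 30.0
```

```bash
cat >> log.txt <<'E'
6 0.34 0 0.49 0 0 -0.01
3 0 0 0.28 0.01 0 0
E
cat > pl.py <<'E'
from h import *
F=np.load('frame.npy');Rf=R.from_euler('z',F[3])*R.from_euler('y',-27,degrees=True)
fx,fy,fz=Rf.as_matrix().T
TF=R.from_matrix(np.c_[fy,fx,-fz]).as_rotvec()
def at(x,y,z): return F[:3]+x*fx+y*fy+z*fz
E
python3 - <<'E'
from pl import *
s=get_state();print(s['time_s'],s['opening'],s['finger_force'],s['ee_pos'],s['ft_force'])
p,r=cmd()
q=np.round(plan(p,r,p+[0,0,120],r,5),2);print(*q);p,r=sim(p,r,[q]*5)
H=205  # TCP above panel underside
q=np.round(plan(p,r,at(0,0,H+60),TF,18),2);print(*q);p,r=sim(p,r,[q]*18);print(p,at(0,0,H+60))
q=plan(p,r,at(0,0,H+20),TF,3)
E
```

```text
11.925 13.755349479249508 29.99934285879135 [428.95662368 219.61371545 205.22175281] [-0.11735604 -0.34750141 -0.890259  ]
5 x 0.001 -0.001 -0.8 0.0 0.0 0.0
0.0 -0.0 -0.8 0.0 0.0 0.0
18 x -0.608 0.055 0.059 -0.185 -0.043 0.177
-0.61 0.06 0.06 -0.18 -0.04 0.18
[ 401.41876479 -109.16395568  305.68009054] [ 400.15512841 -107.6374505   306.57922425]
3 x 0.009 -0.01 0.427 -0.031 -0.005 -0.021
```

Run:
```python
from pl import *
H=205
p,r=cmd();p,r=sim(p,r,[[0,0,-.8,0,0,0]]*5)
q=np.round(plan(p,r,at(0,0,H+90),TF,18),2);print(*q)
for k in range(0,19,2):
    P,Q=sim(p,r,[q]*k);C=[[a,b,205] for a in(70,-70) for b in(50,-50)];W=R.from_rotvec(Q).apply(C)+P;L=Rf.inv().apply(W-F[:3]);print(k,L.round(0).tolist())
```

```text
18 x -0.603 0.041 0.005 -0.185 -0.043 0.177
-0.6 0.04 0.0 -0.18 -0.04 0.18
0 [[-171.0, 393.0, 143.0], [-251.0, 350.0, 184.0], [-117.0, 268.0, 115.0], [-197.0, 224.0, 156.0]]
2 [[-142.0, 363.0, 131.0], [-226.0, 324.0, 168.0], [-92.0, 234.0, 107.0], [-176.0, 195.0, 144.0]]
4 [[-113.0, 331.0, 120.0], [-201.0, 297.0, 153.0], [-69.0, 200.0, 100.0], [-157.0, 166.0, 134.0]]
6 [[-86.0, 298.0, 111.0], [-177.0, 269.0, 140.0], [-48.0, 164.0, 95.0], [-138.0, 135.0, 124.0]]
8 [[-60.0, 263.0, 104.0], [-153.0, 239.0, 129.0], [-27.0, 128.0, 91.0], [-121.0, 103.0, 116.0]]
10 [[-35.0, 227.0, 98.0], [-131.0, 208.0, 119.0], [-9.0, 90.0, 89.0], [-105.0, 71.0, 109.0]]
12 [[-12.0, 190.0, 94.0], [-110.0, 175.0, 110.0], [7.0, 51.0, 88.0], [-90.0, 37.0, 104.0]]
14 [[9.0, 151.0, 92.0], [-90.0, 142.0, 103.0], [22.0, 12.0, 88.0], [-77.0, 3.0, 99.0]]
16 [[29.0, 112.0, 91.0], [-71.0, 108.0, 98.0], [34.0, -28.0, 89.0], [-65.0, -32.0, 96.0]]
18 [[46.0, 71.0, 92.0], [-54.0, 72.0, 93.0], [45.0, -69.0, 92.0], [-55.0, -68.0, 93.0]]
```

Emit:
apply_moves --steps "0 0 -0.8 0 0 0;0 0 -0.8 0 0 0;0 0 -0.8 0 0 0;0 0 -0.8 0 0 0;0 0 -0.8 0 0 0;-0.6 0.04 0 -0.18 -0.04 0.18;-0.6 0.04 0 -0.18 -0.04 0.18;-0.6 0.04 0 -0.18 -0.04 0.18;-0.6 0.04 0 -0.18 -0.04 0.18;-0.6 0.04 0 -0.18 -0.04 0.18;-0.6 0.04 0 -0.18 -0.04 0.18;-0.6 0.04 0 -0.18 -0.04 0.18"

```text
time_s: 13.42
ee_pos: [429.9, 91.9, 327.1]
eef_rot: [2.275, 1.937, 0.151]
ft_force: [0.5, 0.0, -1.2]
opening: 13.8
finger_force: 30.0
```

Emit:
apply_moves --steps "-0.6 0.04 0 -0.18 -0.04 0.18;-0.6 0.04 0 -0.18 -0.04 0.18;-0.6 0.04 0 -0.18 -0.04 0.18;-0.6 0.04 0 -0.18 -0.04 0.18;-0.6 0.04 0 -0.18 -0.04 0.18;-0.6 0.04 0 -0.18 -0.04 0.18;-0.6 0.04 0 -0.18 -0.04 0.18;-0.6 0.04 0 -0.18 -0.04 0.18;-0.6 0.04 0 -0.18 -0.04 0.18;-0.6 0.04 0 -0.18 -0.04 0.18;-0.6 0.04 0 -0.18 -0.04 0.18;0 0 0 0 0 0"

```text
time_s: 14.92
ee_pos: [385.0, -100.4, 333.7]
eef_rot: [2.315, 1.46, 0.35]
ft_force: [-0.4, 0.5, -2.6]
opening: 14.0
finger_force: 30.0
```

```bash
cat >> log.txt <<'E'
5 0 0 -0.8 0 0 0
18 -0.6 0.04 0 -0.18 -0.04 0.18
E
python3 - <<'E'
from pl import *
s=get_state();print(s['time_s'],s['opening'],s['finger_force'],s['ee_pos'],s['eef_rot'],s['ft_force'])
c=capture('wrist');cs=capture('side');ct=capture('top')
pickle.dump((c,cs,ct),open('hold.pkl','wb'))
p,r=cmd();print(p,r)
L=lambda p,r:(Rf.inv().apply(np.array(p)-F[:3]).round(2),np.degrees((R.from_rotvec(TF).inv()*R.from_rotvec(r)).as_rotvec()).round(2))
print(L(p,r),L(s['ee_pos'],s['eef_rot']))
v=np.hstack([cv2.resize(c['color'],(400,300)),cv2.resize(ct['color'][150:300,270:470],(400,300))]);cv2.imwrite('pics/g.png',v[:,:,::-1])
q=plan(p,r,at(0,0,205+30),TF,4)
E
```

```text
14.925 13.96124758922994 29.99961018562317 [ 385.00233073 -100.38907188  333.70672421] [2.31534535 1.45984136 0.34958428] [-0.38103441  0.45604946 -2.63058923]
[385.80606747 -99.6143822  334.67214117] [2.31267422 1.46313932 0.34837318]
(array([ -1.85,   1.24, 297.47]), array([0.75, 0.12, 0.51])) (array([-2.650e+00,  2.000e-01,  2.968e+02]), array([0.75, 0.14, 0.69]))
4 x -0.011 0.02 0.52 -0.023 -0.004 -0.016
```

View pics/g.png

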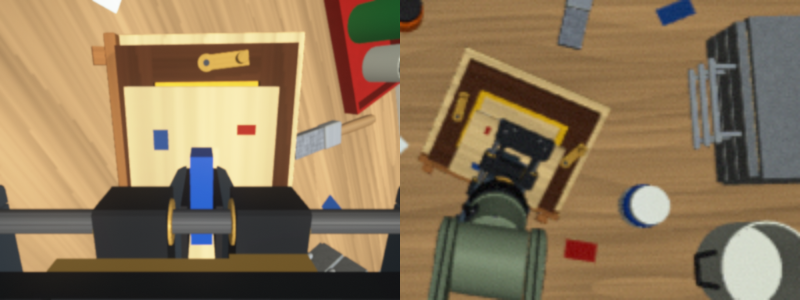

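The wrist half shows the panel square in the gripper, its left edge at about (160–357,111) in full-image pixels, in front of the left ledge. The top half shows it just down-slope of the recess, as planned.

Run:
```python
from pl import *
c,cs,ct=pickle.load(open('hold.pkl','rb'));p,r=cmd();Q=R.from_rotvec(r)
g=cv2.Canny(cv2.cvtColor(np.ascontiguousarray(c['color']),cv2.COLOR_RGB2GRAY),40,90);ys,xs=np.nonzero(g);pts=np.c_[xs,ys]
q=quad(pts,np.array([(160,111),(357,111),(366,235),(152,235)],float))[:2];print(q)
for u in q:
    o,d=ray(c,u);a=Q.inv().apply(o-p);b=Q.inv().apply(d);print('tool',(a+b*(195-a[2])/b[2]).round(1))
for H in (18,):
    n=5;w=np.round(plan(p,r,at(0,0,205+H),TF,n),2);print(*w);P,S=sim(p,r,[w]*n);print(Rf.inv().apply(P-F[:3]),np.degrees((R.from_rotvec(TF).inv()*R.from_rotvec(S)).as_rotvec()).round(2))
```

```text
[[160.76159224 110.        ]
 [353.89986775 110.        ]]
tool [ 69.6 -49.  195. ]
tool [ 69.2  47.7 195. ]
5 x -0.009 0.016 0.496 -0.019 -0.003 -0.013
-0.01 0.02 0.5 -0.02 -0.0 -0.01
[ 5.77214740e-01 -1.12956542e-01  2.22450325e+02] [-0.05  0.12  0.11]
```

Emit:
apply_moves --steps "-0.01 0.02 0.5 -0.02 0 -0.01;-0.01 0.02 0.5 -0.02 0 -0.01;-0.01 0.02 0.5 -0.02 0 -0.01;-0.01 0.02 0.5 -0.02 0 -0.01;-0.01 0.02 0.5 -0.02 0 -0.01;0 0 0 0 0 0"

```text
time_s: 15.82
ee_pos: [418.5, -115.5, 267.2]
eef_rot: [2.298, 1.466, 0.356]
ft_force: [-0.8, -1.0, -2.7]
opening: 13.9
finger_force: 30.0
```

Emit:
apply_moves --steps "0 0 0.1 0 0 0;0 0 0.1 0 0 0;0 0 0.1 0 0 0;0 0 0 0 0 0"

```text
time_s: 16.32
ee_pos: [421.9, -117.6, 259.9]
eef_rot: [2.297, 1.464, 0.358]
ft_force: [-0.2, -0.1, -2.2]
opening: 13.4
finger_force: 30.0
```

```bash
cat >> log.txt <<'E'
5 -0.01 0.02 0.5 -0.02 0 -0.01
3 0 0 0.1 0 0 0
E
cat > st.py <<'E'
from pl import *
s=get_state();p,r=cmd();L=lambda p,r:(Rf.inv().apply(np.array(p)-F[:3]).round(2).tolist(),np.degrees((R.from_rotvec(TF).inv()*R.from_rotvec(r)).as_rotvec()).round(2).tolist())
print(s['time_s'],'cmd',L(p,r),'meas',L(s['ee_pos'],s['eef_rot']),'F',Rf.inv().apply(s['ft_force']).round(1),'M',Rf.inv().apply(s['moment']).round(2),s['opening'],s['finger_force'])
E
python3 st.py
```

```text
16.325 cmd ([0.59, -0.09, 213.45], [-0.05, 0.12, 0.11]) meas ([0.14, 0.16, 212.59], [-0.05, 0.22, 0.16]) F [-1.2 -0.2 -1.9] M [-0.15  0.52  0.02] 13.412626163437778 29.999668300151825
```

Emit:
apply_moves --steps "0 0 0.08 0 0 0;0 0 0.08 0 0 0;0 0 0 0 0 0"

```text
time_s: 16.7
ee_pos: [423.9, -118.5, 255.5]
eef_rot: [2.297, 1.464, 0.357]
ft_force: [-0.0, 0.7, -1.2]
opening: 13.7
finger_force: 30.0
```

Emit:
apply_moves --steps "0 0 0.05 0 0 0;0 0 0.05 0 0 0;0 0 0 0 0 0"

```text
time_s: 17.08
ee_pos: [425.2, -119.0, 252.9]
eef_rot: [2.297, 1.464, 0.358]
ft_force: [0.7, 0.1, -2.1]
opening: 14.1
finger_force: 30.0
```

```bash
cat >> log.txt <<'E'
2 0 0 0.08 0 0 0
2 0 0 0.05 0 0 0
E
python3 st.py
```

```text
17.075 cmd ([0.59, -0.08, 205.65], [-0.05, 0.12, 0.11]) meas ([0.13, 0.19, 204.71], [-0.04, 0.22, 0.16]) F [-0.4  0.4 -2.2] M [-0.07  0.42  0.07] 14.097120125814207 29.999740719795227
```

Emit:
apply_moves --steps "0 0 0.04 0 0 0;0 0 0.04 0 0 0;0 0 0 0 0 0"

```text
time_s: 17.45
ee_pos: [426.0, -119.4, 251.3]
eef_rot: [2.297, 1.463, 0.358]
ft_force: [-3.1, 2.4, 4.6]
opening: 13.4
finger_force: 30.0
```

```bash
echo "2 0 0 0.04 0 0 0" >> log.txt;python3 st.py
python3 - <<'E'
from h import *
c=capture('wrist');cv2.imwrite('pics/i.png',cv2.resize(c['color'][:220,120:400],None,fx=2.5,fy=2.5)[:,:,::-1])
E
```

```text
17.45 cmd ([0.59, -0.07, 203.25], [-0.05, 0.12, 0.11]) meas ([0.2, 0.23, 202.83], [-0.08, 0.22, 0.16]) F [-1.3  0.9  5.8] M [-0.04  0.68  0.07] 13.411537350263009 30.004118978977203
```

View pics/i.png

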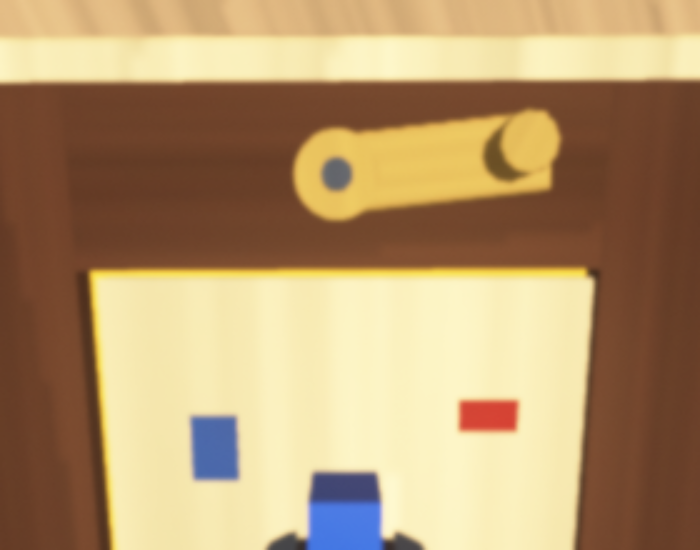

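The panel sits inside the recess, with thin ledge strips showing along its left and down-slope edges, and it is in contact at about 8 N. I press a little more, then release and back off.

Emit:
apply_moves --steps "0 0 0.03 0 0 0;0 0 0.02 0 0 0;0 0 0 0 0 0"

```text
time_s: 17.88
ee_pos: [425.9, -119.3, 251.1]
eef_rot: [2.296, 1.463, 0.359]
ft_force: [-15.3, 7.0, 22.8]
opening: 13.6
finger_force: 30.0
```

```bash
echo "1 0 0 0.05 0 0 0" >> log.txt;python3 st.py
```

```text
17.875 cmd ([0.6, -0.07, 201.75], [-0.05, 0.12, 0.11]) meas ([-0.01, 0.24, 202.76], [-0.14, 0.21, 0.17]) F [-4.6 -0.1 27.9] M [0.05 1.22 0.09] 13.623265680294962 30.025269091129303
```

Emit:
apply_moves --steps "0 0 0 0 0 0;0 0 0 0 0 0;0 0 0 0 0 0;0 0 -0.5 0 0 0;0 0 -0.8 0 0 0;0 0 -0.8 0 0 0;0 0 0 0 0 0" --fingers 50

```text
time_s: 18.75
ee_pos: [400.5, -107.7, 307.5]
eef_rot: [2.294, 1.462, 0.362]
ft_force: [0.7, 0.5, -0.9]
opening: 50.4
finger_force: 0.0
```

```bash
cat >> log.txt <<'E'
1 0 0 -0.5 0 0 0
2 0 0 -0.8 0 0 0
E
python3 st.py
python3 - <<'E'
from pl import *
c=capture('wrist');pickle.dump(c,open('w3.pkl','wb'));g=cv2.Canny(cv2.cvtColor(np.ascontiguousarray(c['color']),cv2.COLOR_RGB2GRAY),40,90)
cv2.imwrite('pics/j.png',cv2.resize(c['color'][:230,100:420],None,fx=2.5,fy=2.5)[:,:,::-1])
# hypothetical pins
p,r=cmd();print(p)
for s,th in ((1,1.64),(-1,1.98)): print(proj(c,at(32*np.sin(th),s*(90-32*np.cos(th)),37)), proj(c,at(0,s*90,17)))
E
```

```text
18.75 cmd ([0.54, -0.2, 264.75], [-0.05, 0.12, 0.11]) meas ([0.75, 0.06, 265.7], [-0.3, 0.28, 0.18]) F [-0.   0.8 -1. ] M [-0.03  0.28  0.03] 50.375144637685 0.0
[ 400.60826509 -108.07223983  306.60154091]
[[308.24863838  71.56765996]] [[253.79925834  78.00856353]]
[[295.40605491 352.70683403]] [[255.3498668  320.93099453]]
```

View pics/j.png

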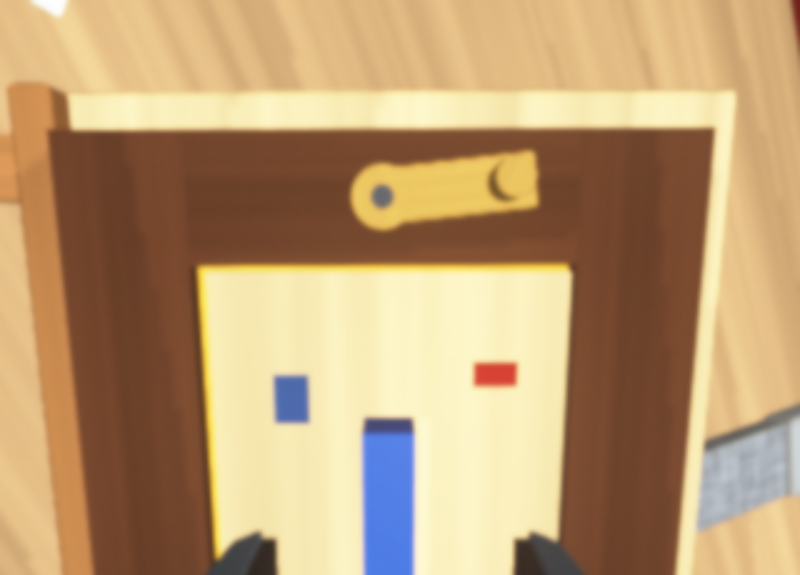

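Lever, pivot at crop (381,195) and pin top at (516,176) agree with my frame model to about 2 px. I will grip the left pin and carry it round its arc.

```bash
cat > arc.py <<'E'
from pl import *
import sys
side,th0,n=int(sys.argv[1]),float(sys.argv[2]),int(sys.argv[3])
p,r=cmd();Q=R.from_rotvec(r).as_matrix()
pin=lambda t:(32*np.sin(t),side*(90-32*np.cos(t)))
q=plan(p,r,at(*pin(th0),262),TF,6 if side>0 else 8)
a=np.array(pin(th0));out=[]
for k in range(1,n+1):
    b=np.array(pin(th0*(1-k/n)));d=(b-a)/30;d=np.round(d[::-1],2);a=a+d[::-1]*30;out.append(f'{d[0]:g} {d[1]:g} 0 0 0 0')
print(';'.join(out),a)
E
python3 arc.py 1 1.66 11
```

```text
6 x 0.517 0.173 0.016 0.001 -0.003 -0.002
-0.16 0 0 0 0 0;-0.16 -0.02 0 0 0 0;-0.15 -0.05 0 0 0 0;-0.15 -0.06 0 0 0 0;-0.13 -0.09 0 0 0 0;-0.12 -0.11 0 0 0 0;-0.1 -0.13 0 0 0 0;-0.08 -0.14 0 0 0 0;-0.06 -0.15 0 0 0 0;-0.04 -0.15 0 0 0 0;-0.01 -0.16 0 0 0 0 [ 0.07276768 58.05073334]
```

Emit:
apply_moves --steps "0.52 0.17 0.02 0 0 0;0.52 0.17 0.02 0 0 0;0.52 0.17 0.02 0 0 0;0.52 0.17 0.02 0 0 0;0.52 0.17 0.02 0 0 0;0.52 0.17 0.02 0 0 0;0 0 0.4 0 0 0;0 0 0.4 0 0 0;0 0 0.4 0 0 0;0 0 0.3 0 0 0;0 0 0.2 0 0 0;0 0 0 0 0 0"

```text
time_s: 20.3
ee_pos: [487.5, -45.0, 271.0]
eef_rot: [2.298, 1.464, 0.357]
ft_force: [-0.6, 0.2, -0.1]
opening: 50.1
finger_force: 0.0
```

Emit:
apply_moves --steps "0 0 0 0 0 0;0 0 0 0 0 0;0 0 0 0 0 0;0 0 0 0 0 0" --fingers 3 --force 10

```text
time_s: 20.8
ee_pos: [487.4, -44.8, 271.6]
eef_rot: [2.297, 1.464, 0.358]
ft_force: [-1.0, 0.2, 0.1]
opening: 13.1
finger_force: 0.0
```

```bash
cat >> log.txt <<'E'
6 0.52 0.17 0.02 0 0 0
1 0 0 1.7 0 0 0
E
python3 st.py
```

```text
20.8 cmd ([31.37, 93.45, 210.38], [-0.05, 0.12, 0.11]) meas ([31.06, 93.75, 209.88], [-0.07, 0.23, 0.16]) F [-0.8 -0.3  0.5] M [-0.14  0.34  0.05] 13.056308930973795 0.0
```

Emit:
apply_moves --steps "0 0 0 0 0 0;0 0 0 0 0 0"

```text
time_s: 21.05
ee_pos: [487.3, -44.8, 271.4]
eef_rot: [2.297, 1.464, 0.358]
ft_force: [-1.0, 1.7, 1.0]
opening: 9.3
finger_force: 10.0
```

Emit:
apply_moves --steps "-0.16 0 0 0 0 0;-0.16 -0.02 0 0 0 0;-0.15 -0.05 0 0 0 0;-0.15 -0.06 0 0 0 0;-0.13 -0.09 0 0 0 0;-0.12 -0.11 0 0 0 0;-0.1 -0.13 0 0 0 0;-0.08 -0.14 0 0 0 0;-0.06 -0.15 0 0 0 0;-0.04 -0.15 0 0 0 0;-0.02 -0.16 0 0 0 0;0 0 0 0 0 0"

```text
time_s: 22.55
ee_pos: [446.2, -65.6, 256.9]
eef_rot: [2.298, 1.463, 0.353]
ft_force: [-1.7, -5.7, 6.3]
opening: 9.5
finger_force: 10.0
```

```bash
cat >> log.txt <<'E'
1 -1.17 -1.06 0 0 0 0
E
python3 st.py
python3 - <<'E'
from h import *
c=capture('wrist');t=capture('top');pickle.dump((c,t),open('w4.pkl','wb'))
v=np.hstack([cv2.resize(c['color'],(400,300)),cv2.resize(t['color'][150:300,270:470],(400,300))]);cv2.imwrite('pics/k.png',v[:,:,::-1])
E
```

```text
22.55 cmd ([-0.5, 58.42, 210.28], [-0.05, 0.12, 0.11]) meas ([-1.11, 57.5, 209.83], [0.03, 0.05, 0.16]) F [ 3.7 -5.9  5.2] M [-1.18 -0.22  0.02] 9.529605124996554 10.002809911966324
```

View pics/k.png

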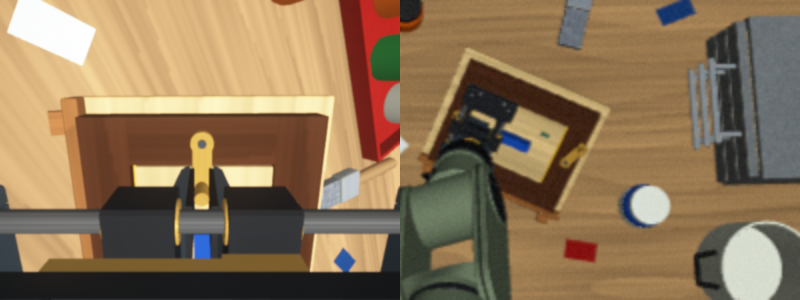

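The left lever now points across the panel, with its pivot at full-image (259,184) straight behind the gripped pin. I measure the angle, release, and go to the right one. My picture views are used up, so the rest is numeric.

```bash
python3 - <<'E'
from pl import *
c,t=pickle.load(open('w4.pkl','rb'));p,r=cmd();Q=R.from_rotvec(r)
sub=c['color'][172:196,246:272].astype(int);h=cv2.cvtColor(np.ascontiguousarray(c['color']),cv2.COLOR_RGB2HSV)[172:196,246:272]
m=h[...,1]<90;n,l,st,ce=cv2.connectedComponentsWithStats(m.astype(np.uint8));print(st[1:].tolist(),ce[1:])
for u in ce[1:]:
    u=u+[246,172];o,d=ray(c,u);a=Q.inv().apply(o-p);b=Q.inv().apply(d);x=a+b*(193-a[2])/b[2];print('pivot tool',x.round(1),'angle off',np.degrees(np.arctan2(x[1],x[0])).round(1),'frame',Rf.inv().apply(Q.apply(x)+p-F[:3]).round(1))
E
python3 - <<'E'
from h import *
E
```

```text
[[8, 8, 10, 10, 83]] [[12.28915663 12.45783133]]
pivot tool [ 31.3  -0.5 193. ] angle off -0.8 frame [-0.7 90.1 17.3]
```

Emit:
apply_moves --steps "0 0 0 0 0 0;0 0 0 0 0 0;0 0 0 0 0 0;0 0 -0.4 0 0 0;0 0 -0.7 0 0 0;0 0 -0.7 0 0 0;0 0 -0.7 0 0 0;0 0 0 0 0 0" --fingers 40

```text
time_s: 23.65
ee_pos: [415.7, -50.2, 325.2]
eef_rot: [2.295, 1.463, 0.362]
ft_force: [0.7, -0.3, -0.0]
opening: 40.0
finger_force: 0.0
```

```bash
echo "1 0 0 -2.5 0 0 0" >> log.txt; python3 st.py; python3 arc.py -1 1.98 12
python3 - <<'E'
from pl import *
c=capture('wrist');pickle.dump(c,open('w5.pkl','wb'));p,r=cmd()
for pt in ((0,90,17),(0,58,37),(0,50,17)): print(pt,proj(c,at(*pt)).round(1))
for n in ('turn_left','turn_left_pin'):
    for q in trace(c,n)[:2]:
        m=q['mask'];ys,xs=np.nonzero(m);print(n,q['p'],q['position'],m.sum(),xs.min(),xs.max(),ys.min(),ys.max());
        for y in range(ys.min(),ys.max(),5): print(y,xs[ys==y].min(),xs[ys==y].max(),end='; ')
E
```

```text
23.65 cmd ([-0.57, 58.25, 285.27], [-0.05, 0.12, 0.11]) meas ([-0.51, 58.58, 286.21], [-0.26, 0.31, 0.17]) F [ 0.7  0.  -0.4] M [-0.14  0.34  0.04] 39.95530934277123 0.0
8 x -0.671 0.125 0.096 0.001 -0.002 -0.002
0.17 0.06 0 0 0 0;0.17 0.02 0 0 0 0;0.18 0 0 0 0 0;0.17 -0.03 0 0 0 0;0.17 -0.05 0 0 0 0;0.15 -0.09 0 0 0 0;0.14 -0.11 0 0 0 0;0.12 -0.12 0 0 0 0;0.09 -0.15 0 0 0 0;0.07 -0.16 0 0 0 0;0.05 -0.17 0 0 0 0;0.01 -0.18 0 0 0 0 [-4.1985431e-02 -5.8032124e+01]
(0, 90, 17) [[256.5 162.7]]
(0, 58, 37) [[256.7 212. ]]
(0, 50, 17) [[256.7 213.7]]
turn_left 0.73 [253.5, 183.5] 1166 245 265 150 217
150 255 256; 155 247 263; 160 245 265; 165 245 265; 170 247 264; 175 247 264; 180 247 264; 185 247 264; 190 247 264; 195 247 264; 200 247 264; 205 247 264; 210 247 263; 215 250 260; turn_left_pin 0.58 [255.5, 178.8] 1137 245 265 150 217
150 255 256; 155 247 263; 160 246 265; 165 245 265; 170 246 264; 175 247 264; 180 247 264; 185 248 263; 190 248 264; 195 248 264; 200 248 264; 205 247 263; 210 247 262; 215 250 260;
```

Emit:
apply_moves --steps "-0.67 0.12 0.1 0 0 0;-0.67 0.12 0.1 0 0 0;-0.67 0.12 0.1 0 0 0;-0.67 0.12 0.1 0 0 0;-0.67 0.12 0.1 0 0 0;-0.67 0.12 0.1 0 0 0;-0.67 0.12 0.1 0 0 0;-0.67 0.12 0.1 0 0 0;0 0 0 0 0 0" --fingers 50

```text
time_s: 24.92
ee_pos: [381.2, -212.8, 313.6]
eef_rot: [2.3, 1.461, 0.356]
ft_force: [-0.2, 0.1, -0.3]
opening: 49.7
finger_force: 0.0
```

```bash
echo "8 -0.67 0.12 0.1 0 0 0" >> log.txt; python3 st.py
python3 - <<'E'
from pl import *
B=pickle.load(open('wB.pkl','rb'));A=pickle.load(open('wA.pkl','rb'));tr=lambda l:(np.array(l)+.5)/2.5-.5+[120,0]
for c in (A,B):
  for n in ('A',):
    for th in (1.75,1.85,1.9,1.98,2.05):
        f=lambda rr,z:((proj(c,at(rr*np.sin(th),-90+rr*np.cos(th),z))[0]+.5-[120,0])*2.5).round(0)
        print(th,'end',f(40,17),'pintop',f(32,37))
c=capture('wrist');
E
```

```text
24.925 cmd ([27.94, -102.55, 260.95], [-0.05, 0.12, 0.11]) meas ([27.3, -103.34, 259.0], [0.05, 0.17, 0.31]) F [-0.3  0.1 -0.2] M [-0.09  0.32  0.04] 49.74104120315175 0.0
1.75 end [393. 480.] pintop [358. 482.]
1.85 end [390. 488.] pintop [355. 488.]
1.9 end [388. 492.] pintop [354. 492.]
1.98 end [385. 497.] pintop [352. 496.]
2.05 end [382. 502.] pintop [349. 500.]
1.75 end [392. 473.] pintop [376. 477.]
1.85 end [389. 481.] pintop [374. 484.]
1.9 end [387. 485.] pintop [372. 487.]
1.98 end [384. 491.] pintop [370. 493.]
2.05 end [381. 496.] pintop [367. 497.]
```

Emit:
apply_moves --steps "0.1 0.09 0.3 0 0 0;0 0 0.4 0 0 0;0 0 0.4 0 0 0;0 0 0.4 0 0 0;0 0 0.2 0 0 0;0 0 0 0 0 0"

```text
time_s: 25.72
ee_pos: [406.0, -219.7, 269.8]
eef_rot: [2.298, 1.464, 0.357]
ft_force: [0.0, -1.4, -0.4]
opening: 49.7
finger_force: 0.0
```

Emit:
apply_moves --steps "0 0 0 0 0 0;0 0 0 0 0 0;0 0 0 0 0 0;0 0 0 0 0 0;0 0 0 0 0 0;0 0 0 0 0 0;0 0 0 0 0 0" --fingers 3 --force 10

```text
time_s: 26.6
ee_pos: [405.3, -219.3, 270.0]
eef_rot: [2.299, 1.465, 0.357]
ft_force: [-4.6, 3.4, 2.1]
opening: 9.3
finger_force: 10.0
```

```bash
echo "1 0.1 0.09 1.7 0 0 0" >> log.txt; python3 st.py; python3 arc.py -1 1.88 12|tail -1
```

```text
26.6 cmd ([30.7, -99.45, 209.96], [-0.05, 0.12, 0.11]) meas ([29.41, -99.08, 208.96], [0.07, 0.24, 0.16]) F [-4.   1.2  4.4] M [-0.01  1.01  0.08] 9.311808763547196 10.003938227891922
0.16 0.04 0 0 0 0;0.17 0.01 0 0 0 0;0.17 -0.01 0 0 0 0;0.16 -0.04 0 0 0 0;0.15 -0.07 0 0 0 0;0.14 -0.08 0 0 0 0;0.13 -0.11 0 0 0 0;0.11 -0.13 0 0 0 0;0.09 -0.14 0 0 0 0;0.06 -0.16 0 0 0 0;0.04 -0.16 0 0 0 0;0.01 -0.17 0 0 0 0 [ -0.11756178 -58.03760547]
```

Emit:
apply_moves --steps "0.16 0.02 0 0 0 0;0.17 0.01 0 0 0 0;0.17 -0.01 0 0 0 0;0.16 -0.04 0 0 0 0;0.15 -0.07 0 0 0 0;0.14 -0.08 0 0 0 0;0.13 -0.11 0 0 0 0;0.11 -0.13 0 0 0 0;0.09 -0.14 0 0 0 0;0.06 -0.16 0 0 0 0;0.04 -0.16 0 0 0 0;0.01 -0.17 0 0 0 0"

```text
time_s: 28.1
ee_pos: [402.5, -170.0, 259.5]
eef_rot: [2.286, 1.457, 0.371]
ft_force: [9.2, 11.3, 6.9]
opening: 9.3
finger_force: 10.0
```

Emit:
apply_moves --steps "0 0 0 0 0 0;0 0 0 0 0 0"

```text
time_s: 28.35
ee_pos: [400.3, -168.9, 258.1]
eef_rot: [2.292, 1.462, 0.365]
ft_force: [6.0, 12.6, 7.2]
opening: 9.5
finger_force: 10.0
```

```bash
echo "1 1.39 -1.04 0 0 0 0" >> log.txt; python3 st.py
```

```text
28.35 cmd ([-0.42, -57.68, 210.03], [-0.05, 0.12, 0.11]) meas ([1.08, -55.51, 210.01], [-0.44, 0.37, 0.16]) F [ 3.3 14.   6.3] M [ 2.52 -0.31  0.1 ] 9.541507979927621 10.009920448064804
```

Emit:
apply_moves --steps "0 0 0 0 0 0;0 0 0 0 0 0;0 0 0 0 0 0;0 0 -0.4 0 0 0;0 0 -0.7 0 0 0;0 0 -0.7 0 0 0;-0.7 0 -0.7 0 0 0;-0.9 0 -0.9 0 0 0;-0.9 0 -0.9 0 0 0;-0.9 0 -0.9 0 0 0;-0.9 0 -0.9 0 0 0;0 0 0 0 0 0" --fingers 40

```text
time_s: 29.85
ee_pos: [267.0, -253.5, 420.9]
eef_rot: [2.295, 1.457, 0.357]
ft_force: [-0.3, -0.1, -0.0]
opening: 40.0
finger_force: 0.0
```

```bash
cat >> log.txt <<'E'
1 -4.3 0 -6.8 0 0 0
E
python3 st.py
cat > chk.py <<'E'
from pl import *
c=capture('wrist');pickle.dump(c,open('w6.pkl','wb'))
def onp(uv,z):
    o,d=ray(c,uv);a=Rf.inv().apply(o-F[:3]);b=Rf.inv().apply(d);return a+b*(z-a[2])/b[2]
h=cv2.cvtColor(np.ascontiguousarray(c['color']),cv2.COLOR_RGB2HSV)
for s,n in ((1,'turn_left'),(-1,'turn_right')):
    q=trace(c,n);u=proj(c,at(0,s*72,17))[0]
    print(n,'expected lever centre',u.round(1),'pivot',proj(c,at(0,s*90,17)).round(1))
    for k in q[:2]:
        ys,xs=np.nonzero(k['mask']);W=np.array([onp((x,y),17)[:2] for x,y in zip(xs,ys)])
        rc=cv2.minAreaRect(W.astype(np.float32));b=cv2.boxPoints(rc);v=cv2.fitLine(W.astype(np.float32),cv2.DIST_L2,0,.01,.01).ravel()
        print(round(k['p'],2),k['position'],len(xs),'centre',W.mean(0).round(1),'size',np.round(rc[1],1),'axis off fy deg',np.degrees(np.arctan(v[0]/v[1])).round(1))
E
python3 chk.py
```

```text
29.85 cmd ([-0.86, -187.12, 413.75], [-0.05, 0.12, 0.11]) meas ([-1.04, -188.33, 393.85], [-0.32, 0.01, 0.32]) F [-0.2 -0.2  0.1] M [-0.12  0.32  0.08] 40.01674111660686 0.0
turn_left expected lever centre [ 254.3 -120.8] pivot [[ 254.2 -146.2]]
turn_right expected lever centre [255.6  56.4] pivot [[255.8  75.7]]
0.89 [255.6, 60.4] 710 centre [  1.  -73.9] size [47.5 15.2] axis off fy deg 6.0
```

Emit:
apply_moves --steps "0.9 0 0 0 0 0;0.9 0 0 0 0 0;0.9 0 0 0 0 0;0.9 0 0 0 0 0;0.1 0 0 0 0 0;0 0 0 0 0 0"

```text
time_s: 30.75
ee_pos: [315.0, -151.6, 418.7]
eef_rot: [2.297, 1.467, 0.357]
ft_force: [-0.2, -0.3, -0.0]
opening: 40.1
finger_force: 0.0
```

```bash
sed -i '$d' log.txt; cat >> log.txt <<'E'
1 -4.3 0 -6.1 0 0 0
1 3.7 0 0 0 0 0
E
python3 st.py; python3 chk.py
python3 - <<'E'
from pl import *
c=pickle.load(open('w6.pkl','rb'))
def onp(uv,z):
    o,d=ray(c,uv);a=Rf.inv().apply(o-F[:3]);b=Rf.inv().apply(d);return a+b*(z-a[2])/b[2]
h=cv2.cvtColor(np.ascontiguousarray(c['color']),cv2.COLOR_RGB2HSV)
# lever edge crossings along frame-x at several frame y, brass hue; seen from HSV rows
for s in (1,-1):
    for y in (98,90,84,79,75):
        X=np.arange(-16,16,.5);U=proj(c,np.array([at(x,s*y,17) for x in X]));v=cv2.remap(np.ascontiguousarray(c['color']),U[:,0].astype(np.float32)[None],U[:,1].astype(np.float32)[None],cv2.INTER_LINEAR)[0].astype(int)
        br=(v[:,0]>130);print(s*y,X[br].min() if br.any() else None,X[br].max() if br.any() else None)
E
```

```text
30.75 cmd ([-0.62, -76.08, 392.99], [-0.05, 0.12, 0.11]) meas ([-1.43, -75.72, 391.52], [0.03, 0.26, 0.05]) F [-0.1 -0.3 -0. ] M [-0.13  0.28  0.02] 40.138205904009936 0.0
turn_left expected lever centre [259.   22.8] pivot [[258.9   1.9]]
0.61 [257.1, 23.3] 739 centre [-1.  71.5] size [42.  15.1] axis off fy deg 0.9
turn_right expected lever centre [259.  170.9] pivot [[259.  187.3]]
0.77 [259.4, 174.5] 559 centre [  0.9 -72.8] size [48. 14.] axis off fy deg 6.0
98 None None
90 -9.0 8.0
84 -8.0 7.0
79 -8.0 7.0
75 -8.0 7.0
-98 -4.5 3.5
-90 -9.5 8.5
-84 -8.0 8.0
-79 -7.0 8.5
-75 -7.0 9.0
```

The left lever is square, but the right one stands about 6° short. I re-grip its pin and trim.

Emit:
apply_moves --steps "0.3 0.05 0.9 0 0 0;0.3 0.05 0.9 0 0 0;0 0 0.9 0 0 0;0 0 0.9 0 0 0;0 0 0.9 0 0 0;0 0 0.7 0 0 0;0 0 0.5 0 0 0;0 0 0.4 0 0 0;0 0 0 0 0 0"

```text
time_s: 32.02
ee_pos: [400.7, -171.7, 257.1]
eef_rot: [2.299, 1.463, 0.357]
ft_force: [-0.6, 0.3, -0.2]
opening: 40.0
finger_force: 0.0
```

Emit:
apply_moves --steps "0 0 0 0 0 0;0 0 0 0 0 0;0 0 0 0 0 0;0 0 0 0 0 0;0 0 0 0 0 0;0 0 0 0 0 0" --fingers 3 --force 10

```text
time_s: 32.78
ee_pos: [400.7, -171.1, 258.0]
eef_rot: [2.296, 1.463, 0.358]
ft_force: [-2.7, 1.6, 4.1]
opening: 9.4
finger_force: 10.0
```

```bash
echo "1 0.6 0.1 6.1 0 0 0" >> log.txt; python3 st.py
```

```text
32.775 cmd ([2.58, -57.69, 210.03], [-0.05, 0.12, 0.11]) meas ([2.23, -57.36, 209.36], [-0.09, 0.22, 0.16]) F [-1.   0.3  5.1] M [0.01 0.38 0.02] 9.430669666234076 10.00201016664505
```

Emit:
apply_moves --steps "0 -0.06 0 0 0 0;0 -0.06 0 0 0 0;0 0 0 0 0 0;0 0 0 0 0 0"

```text
time_s: 33.28
ee_pos: [398.7, -170.0, 256.8]
eef_rot: [2.294, 1.462, 0.36]
ft_force: [2.6, 2.8, 5.9]
opening: 9.9
finger_force: 10.0
```

```bash
echo "1 0 -0.12 0 0 0 0" >> log.txt; python3 st.py
```

```text
33.275 cmd ([-1.02, -57.68, 210.03], [-0.05, 0.12, 0.11]) meas ([-0.39, -57.22, 209.37], [-0.26, 0.23, 0.14]) F [3.7 3.7 4.8] M [ 0.43 -0.35  0.09] 9.861227892455204 10.002188980579376
```

Emit:
apply_moves --steps "0 0 0 0 0 0;0 0 0 0 0 0;0 0 0 0 0 0;0 0 -0.4 0 0 0;0 0 -0.7 0 0 0;0 0 -0.9 0 0 0;0 0 -0.9 0 0 0;0 0 -0.9 0 0 0;0 0 -0.9 0 0 0;-0.3 0 -0.9 0 0 0;-0.3 0 -0.5 0 0 0;0 0 0 0 0 0" --fingers 40

```text
time_s: 34.78
ee_pos: [313.7, -151.7, 420.3]
eef_rot: [2.295, 1.46, 0.36]
ft_force: [0.4, -0.8, -0.2]
opening: 40.2
finger_force: 0.0
```

```bash
echo "1 -0.6 0 -6.1 0 0 0" >> log.txt; python3 st.py; python3 chk.py
cat > e.py <<'E'
from pl import *
c=pickle.load(open('w6.pkl','rb'))
for s in (1,-1):
    for y in (90,84,79,75,69):
        X=np.arange(-16,16,.5);U=proj(c,np.array([at(x,s*y,17 if y>72.5 else 17) for x in X]));v=cv2.remap(np.ascontiguousarray(c['color']),U[:,0].astype(np.float32)[None],U[:,1].astype(np.float32)[None],cv2.INTER_LINEAR)[0].astype(int)
        br=(v[:,0]>130);print(s*y,X[br].min() if br.any() else None,X[br].max() if br.any() else None)
# panel outline at back face z=10: quad of pale wood
P=np.array([at(a,b,10) for a,b in((-50,70),(50,70),(50,-70),(-50,-70))]);g=proj(c,P)
e=cv2.Canny(cv2.cvtColor(np.ascontiguousarray(c['color']),cv2.COLOR_RGB2GRAY),40,90);ys,xs=np.nonzero(e);q=quad(np.c_[xs,ys],g)
def onp(uv,z):
    o,d=ray(c,uv);a=Rf.inv().apply(o-F[:3]);b=Rf.inv().apply(d);return a+b*(z-a[2])/b[2]
print('panel corners',[onp(u,10)[:2].round(1).tolist() for u in q])
E
python3 e.py
```

```text
34.775 cmd ([-1.22, -76.08, 392.99], [-0.05, 0.12, 0.11]) meas ([-1.71, -76.38, 393.55], [-0.25, 0.18, 0.22]) F [ 0.5 -0.6 -0.5] M [-0.1   0.32  0.08] 40.21467507441806 0.0
turn_left expected lever centre [256.9  21.9] pivot [[256.8   1. ]]
0.84 [254.9, 21.6] 654 centre [-0.9 71.1] size [41.2 14.2] axis off fy deg -0.5
0.33 [208.0, 98.7] 20690 centre [-1.6 -1.8] size [197.4 171.1] axis off fy deg -1.0
turn_right expected lever centre [257.6 169.4] pivot [[257.7 185.7]]
0.73 [255.9, 172.5] 545 centre [ -0.2 -72.9] size [47.2 14.3] axis off fy deg 2.8
90 -9.5 7.5
84 -8.0 7.0
79 -8.0 6.5
75 -8.5 7.0
69 -16.0 15.5
-90 -9.5 8.5
-84 -8.5 7.5
-79 -8.5 7.5
-75 -8.0 7.5
-69 -16.0 15.5
panel corners [[-52.1, 70.5], [50.6, 71.5], [50.1, -71.0], [-52.1, -70.4]]
```

The levers are square within about 1–3° and the panel outline lies centred in the recess. The gripper is clear, so I hand in.

```bash
python3 -c "
from cell import *
print(finish_job())"
```

```text
the job is handed in; nothing more can be done
None
```

The blue-bar panel is home in the frame's recess, bar side up, and both turnbuttons point across its edge, about 1° off square on the left and 1–3° on the right. I handed the job in at about 35 s, and no verdict came back.

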